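# Lock the bayonet filter cartridge into its housing

### The arm

A 7-joint arm with a two-finger parallel gripper is mounted at the origin on a cart in front of the work surface, level with it; the furniture and walls round the work are solid. World frame = base frame: x ahead of the robot, y to its left, z up, the work surface at z = 0. Lengths are in m, angles in rad, forces in N, time in s.
With the tool pointing down it reaches from about 0.35 to 0.9 m from the base axis. Payload 8.1 kg.
Tool frame: the origin (TCP) lies at the very end of the fingers, on their centre line; the grasp point (between the pads) lies 19 mm behind it (arm.tcp_to_grasp is the z of the grasp point in the tool frame, in m); z points along the fingers, y is the line along which they close (so a half turn about z gives the same grasp; the last joint's range is limited). The gripper opens to 92 mm and grips with 3 to 60 N. Pads are 19 mm wide; open, the fingers measure 130 mm over their backs; the gripper's body (75 mm by 190 mm) begins 47 mm behind the grasp point.
Start: joints at [-1.332, 0.434, 0.025, 1.573, -0.012, 1.134, -0.075], TCP at [0.21, 0.589, 0.202] pointing down, gripper open.
Joint ranges: [-2.62, 2.62], [-0.44, 2.09], [-1.27, 1.32], [0.08, 2.57], [-1.32, 4.46], [0.12, 2], [-2.74, 2.74]. Speed limits (rad/s): [2.22, 2.22, 3.01, 3.01, 3.14, 3.14, 3.14].

### API

Orientations are given as a rotation vector (axis times angle).
In Python, from cell import readout, vision, sign_off, arm gives the robot as it stands. The module is installed in compiled form; this text tells all that it offers.
- The arm moves only by the shell command python3 -m creep 'ROWS' [FORCE]. ROWS is JSON, a list of rows, each a list of 5 numbers: the shift along the tool's x, y, z in units of 4 cm (1.0 is 4 cm), then the turn about the tool's z in units of 4 degrees (1.0 is 4 degrees), then the opening, from 0 (shut) to 1 (fully open). A call has 1 to 12 rows; each row shifts and turns the commanded pose from where the row before left it, along the tool's axes as they then stand; what a row does not reach is not made up. A row lasts 1/8 s, in which the tool goes at most 62.5 mm and 10.7 degrees, less where a joint would pass 70% of its speed; a pose out of reach is approached as far as the arm can. A call with a number of a shift or a turn outside -1 to 1 is refused whole. A call with a gripper value outside its range is refused whole. The fingers move at their own pace and stop on an object; FORCE is the grip in N (left out, the last holds). Time passes only in rows, so rows that do not move let the fingers close. It gives the time, the measured TCP pose, the force, the opening and the grip force at its end, in the units of the state.
- readout.observe(): the state, without advancing time (a new reading comes with each control period).
- vision.get_image(name): name is "side" or "top" or "wrist"; returns a dict with "pixels" (420x560x3 uint8, blue, green, red), "z_map" (420x560 float32, m along the optical axis (not along the pixel's ray), 0 where there is no reading), "camera_matrix" (3x3 intrinsics, pixels), "position" and "rotation" of the camera in the world. Camera axes: x right, y up, looking along -z (the intrinsics and any distortion apply to the point x, -y, -z); pixel columns grow to the right and rows downward; lengths in m; the calibration is good to about 2 mm. The wrist camera is an equidistant fisheye: a pixel r from the principal point sees the ray r / f radians off the axis. A picture is of the moment at which its call begins.
- sign_off(): hands the job in; it is judged then, once.
The state is a dict: "clock": time; "joints": joint angles; "dq": joint speeds; "joint_efforts": joint torques, N m; "position": TCP position; "ee_rot": TCP orientation; "force": force on the tool from outside, world axes, zero at the start; "ft_torque": the same for the moment, N m; "width": opening from 0.0 (shut) to 1.0 (fully open); "gripper_force": force on a finger pad.
Only numpy, scipy, OpenCV 4.12 (cv2) and the standard library are available. Lean on these libraries where they do the work, as an engineer would, in place of code of your own. Each camera call takes 0.05 s, during which the arm holds its last target. There are 200 camera calls.

### The job

Fit the filter cartridge into the air-filter housing: find the slots for its two pins by feel, push it in against the spring and turn it a quarter turn clockwise (seen from above) until the pins spring up into their notches and it stays locked by itself. Be gentle: never press or wrench the cartridge against the housing with more than 60 N in all (lip, stop and spring plate together), and leave the other loose things on the table where they lie.

Things in the scene. Friction and masses are not known exactly. Their poses are not given: they have to be found in the camera images.
- cartridge: Loose bayonet filter cartridge, 220 g, standing upright, 62.5 mm high. Origin: centre of its underside, z up. Steel shaft 30 mm in diameter up to z = 27.5 mm (bottom edge chamfered), flange 48 mm in diameter from there to 33.5 mm, black grip bar on top. A half turn makes no difference. 'Height' below means this origin above the housing's origin.
- grip (a point): Middle of the cartridge's grip bar, 48 mm above its underside. The bar is 44 mm long along the cartridge's x, 14 mm thick along its y, and runs from 33.5 to 62.5 mm above the underside.
- pins (a point): On the cartridge's axis, 12 mm above its underside, level with its two square steel pins, 8 mm wide and 8 mm high, which stick out along its own +x and -x (in line with the grip bar), 44 mm over both ends.
- housing: Grey round air-filter housing fixed to the table: pot 74 mm in diameter on a 104 mm foot, 70 mm high, open at the top; pipe stubs stick out along its own +y and -y at 34 mm height. Origin: centre of its underside, z up. In the mouth is the bayonet ring, in the pot a spring plate: the cartridge meets it at height 56 mm with 4 N, growing 0.6 N per mm.
- mouth (a point): Centre of the bayonet ring's top face, 70 mm above the housing's origin. Bore 34 mm; two slots facing each other, 10.5 mm wide, 55 mm across, in the 8 mm lip. They lie roughly along the housing's x, but up to 0.55 rad to either side: not measured, to be seen or felt. Pins on the lip: height 62 mm (pressed lightly while turning, they drop in at the slots).
- seat (a point): On the housing's axis, 50 mm above its origin: the cartridge's origin when locked. Below height 46 mm the pins are under the lip and turn clockwise only (from above); 42.5 mm is the hard stop. A quarter turn (1.57 rad) from the slots are 11 mm wide notches, 4 mm deep in the lip's underside, with a stop at their far side; the spring lifts the pins into them.
- nut_c: Bystander: loose hex nut, 28 mm.
- bolt_a: Bystander: loose hex bolt, 71 mm long, lying.
- marker: Bystander: loose marker pen, 136 mm long, lying.
- coupon_0: Bystander: loose flat steel plate, 50 x 100 x 6 mm.
- chisel: Bystander: loose cold chisel, 176 mm long, lying.
- coupon_1: Bystander: loose flat steel plate, 50 x 100 x 6 mm.
There are look-alikes about, which are no part of the job. Of the things that look like the housing, take the one that is farthest to the robot's left at the start. Of the things like the cartridge, leave any that is green; of the rest the larger one is meant.

How it is judged:
By the outcome, as a careful person would: the job done as asked, in the order asked, and still so for the second after the job is handed in, with the robot touching nothing.
It also fails if it takes over 72 s, if anything falls off the work surface, if the arm or the gripper's body presses on something with over 40 N, if the wrist force passes 120 N, or if a joint passes its speed limit or range.

## Working session

There is one attempt and no reset: what is moved stays moved. The work goes in short steps, Python scripts to look and compute and a shell command to move; the robot and the scene stay as the last step left them, time stands still between calls to the robot, and variables do not carry over. Pictures are saved under pics/ and viewed, at most 12 in all, crops included, and the job is handed in when it is done.

```bash
mkdir -p pics; cat > h.py <<'E'
import numpy as np,cv2,pickle
from cell import readout,vision
def grab(n,f):
    im=vision.get_image(n); cv2.imwrite(f'pics/{f}.png',im['pixels']); pickle.dump({k:im[k] for k in im},open(f'pics/{f}.pkl','wb')); return im
def cloud(im):
    K=np.array(im['camera_matrix']);z=im['z_map'];v,u=np.mgrid[:z.shape[0],:z.shape[1]]
    p=np.stack([(u-K[0,2])/K[0,0]*z,-(v-K[1,2])/K[1,1]*z,-z],-1)
    return p@np.array(im['rotation']).T+np.array(im['position'])
E
python3 - <<'E'
from h import *
for n in('top','side'):
    im=grab(n,n+'0'); print(n,im['position'],im['rotation'],im['camera_matrix'])
print(readout.observe())
E
```

```text
top [ 0.29692681 -0.02701132  1.13522381] [ 0.15876995 -0.15367149 -1.4930537 ] [[391.56139237   0.         284.46075255]
 [  0.         391.56139237 209.92127717]
 [  0.           0.           1.        ]]
side [0.51756432 0.96388463 0.8682118 ] [ 8.09641583e-04 -1.34733067e+00 -2.80850673e+00] [[420.43053643   0.         278.51974721]
 [  0.         420.43053643 199.59259673]
 [  0.           0.           1.        ]]
{'clock': 0.1, 'joints': array([-1.33160221,  0.43514159,  0.02499808,  1.57401292, -0.01158378,
        1.13396596, -0.07511612]), 'dq': array([ 0.00103803, -0.0022584 , -0.00046545, -0.00210764,  0.00046468,
        0.00021278,  0.00052173]), 'joint_efforts': array([ 3.54199605e-03, -6.69113803e+01,  9.88173634e-01, -3.15144110e+01,
       -6.04801322e-02,  3.74361465e-02,  4.71496719e-05]), 'position': array([0.20939552, 0.58836494, 0.20082839]), 'ee_rot': array([-5.34421044e-01, -3.09571642e+00,  2.16853564e-03]), 'force': array([0.25273592, 0.99864439, 0.18911252]), 'ft_torque': array([-0.00527973, -0.02574073,  0.07573974]), 'gripper_force': 0.0, 'width': 1.0033987309941919}
```

View pics/top0.png

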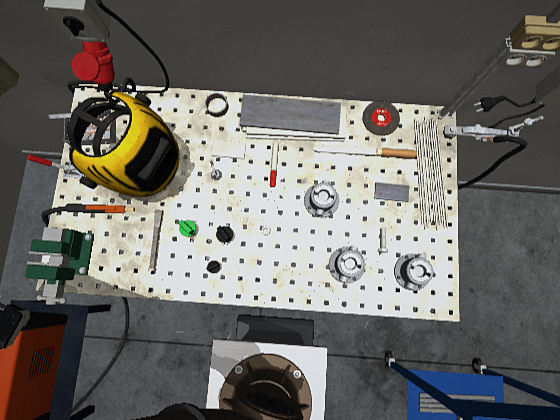

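View pics/side0.png

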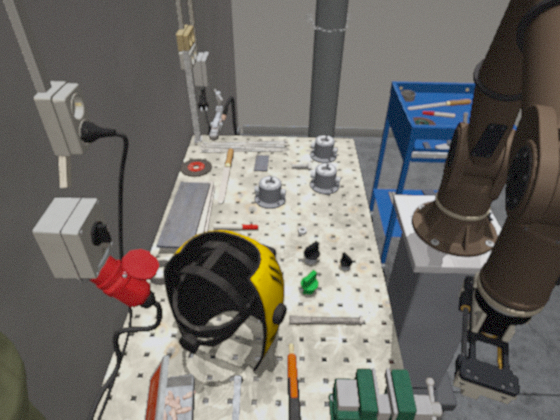

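The top view shows three housings at about (322,198), (347,262) and (413,270), and the leftmost is (322,198). There are cartridges at (224,233), black and large, at (213,267), black and small, and at (187,228), green. The side view agrees.

```bash
cat >> h.py <<'E'
from scipy.spatial.transform import Rotation as R
def cloud(im):
    K=np.array(im['camera_matrix']);z=im['z_map'];v,u=np.mgrid[:z.shape[0],:z.shape[1]]
    p=np.stack([(u-K[0,2])/K[0,0]*z,-(v-K[1,2])/K[1,1]*z,-z],-1)
    p=p@R.from_rotvec(im['rotation']).as_matrix().T+np.array(im['position']); p[z==0]=np.nan; return p
E
python3 - <<'E'
from h import *
for n in('top0','side0'):
    im=pickle.load(open(f'pics/{n}.pkl','rb'));P=cloud(im);px=im['pixels'].astype(int)
    pts={'top0':dict(h1=(322,198),h2=(347,262),h3=(413,270),c=(224,233),s=(213,267),g=(187,228)),'side0':dict(h1=(269,190),h2=(325,178),h3=(324,148),c=(312,251),s=(346,260),g=(310,282))}[n]
    for k,(u,v) in pts.items():
        r=28; w=P[v-r:v+r,u-r:u+r].reshape(-1,3); c=px[v-r:v+r,u-r:u+r].reshape(-1,3)
        c0=P[v,u]
        m=(w[:,2]>.02)&(np.hypot(*(w[:,:2]-np.nanmedian(P[v-4:v+5,u-4:u+5].reshape(-1,3),0)[:2]).T)<.045)
        q=w[m]; zt=np.nanpercentile(q[:,2],97)
        t=q[q[:,2]>zt-.008]; (cx,cy),(a,b),an=cv2.minAreaRect((t[:,:2]*1e3).astype(np.float32))
        print(n,k,'zmax',zt.round(4),'n',len(t),'med',np.median(t,0).round(4),'rect',round(cx,1),round(cy,1),round(a,1),round(b,1),round(an,1))
im=pickle.load(open('pics/top0.pkl','rb'))['pixels']
a=cv2.resize(im[165:230,280:365],None,fx=6,fy=6,interpolation=2); b=cv2.resize(im[205:285,170:255],None,fx=5,fy=4.875,interpolation=2)
s=pickle.load(open('pics/side0.pkl','rb'))['pixels'];
cv2.imwrite('pics/c1.png',np.hstack([cv2.resize(a,(400,390)),cv2.resize(b,(400,390))]))
E
```

```text
top0 h1 zmax 0.0745 n 377 med [ 0.5639 -0.1213  0.071 ] rect 564.7 -120.9 71.9 70.8 19.5
top0 h2 zmax 0.0745 n 417 med [ 0.3806 -0.202   0.0712] rect 380.8 -203.0 70.1 70.8 3.7
top0 h3 zmax 0.0747 n 407 med [ 0.3737 -0.3863  0.0714] rect 375.2 -388.0 69.6 67.8 3.6
top0 c zmax 0.0656 n 80 med [0.4404 0.1496 0.0631] rect 440.1 149.9 43.1 13.7 42.0
top0 s zmax 0.0513 n 50 med [0.348  0.172  0.0483] rect 347.7 172.6 11.1 33.3 30.0
top0 g zmax 0.067 n 76 med [0.4498 0.2563 0.0637] rect 450.4 256.5 42.1 11.8 50.1
side0 h1 zmax 0.0725 n 132 med [ 0.5616 -0.101   0.07  ] rect 564.2 -104.8 44.4 68.9 80.5
side0 h2 zmax 0.0725 n 122 med [ 0.3799 -0.1824  0.0697] rect 378.8 -187.0 46.2 66.6 89.0
side0 h3 zmax 0.0731 n 93 med [ 0.3753 -0.3702  0.0698] rect 373.1 -371.8 46.9 69.6 83.2
side0 c zmax 0.0654 n 73 med [0.4382 0.1544 0.063 ] rect 438.1 152.1 42.9 16.1 41.9
side0 s zmax 0.0498 n 51 med [0.3448 0.1777 0.0475] rect 345.2 175.8 11.5 34.5 27.8
side0 g zmax 0.0652 n 89 med [0.4492 0.2613 0.0627] rect 447.6 259.3 43.1 14.8 47.7
```

View pics/c1.png

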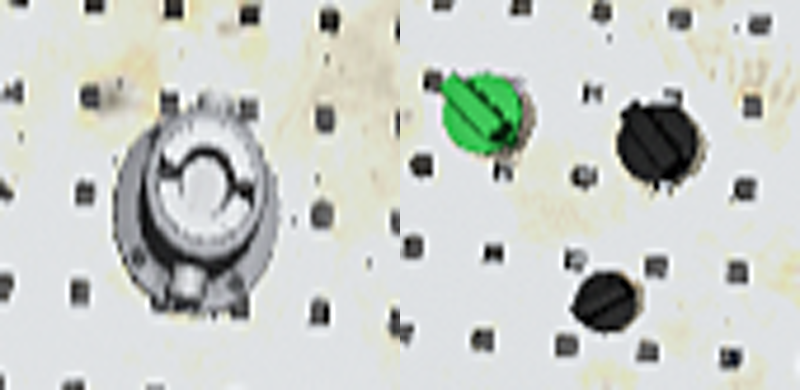

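The crop shows the housing's slots at about (165,170) and (245,190), so they lie roughly along world y. The large black cartridge's bar runs from upper left to lower right, which matches the measured 42°. I'll check how high the obstacles along the path are and work out the move.

```bash
cat >> h.py <<'E'
def plan(x,y,z=None,head=None):
    s=readout.observe();M=R.from_rotvec(s['ee_rot']).as_matrix();d=np.array([x,y,s['position'][2] if z is None else z])-s['position']
    h=np.degrees(np.arctan2(M[1,0],M[0,0]))
    print('t',round(s['clock'],2),'pos',s['position'].round(4),'head',h.round(2),'tilt',np.degrees(np.arccos(-M[2,2])).round(2),'j',s['joints'].round(2),'F',s['force'].round(1),'T',s['ft_torque'].round(2),'w',round(s['width'],3),'gf',round(s['gripper_force'],1))
    print('units xyz',(M.T@d/.04).round(2),'turn', None if head is None else round((h-head)/4,2))
E
python3 - <<'E'
from h import *
plan(.439,.151,.2,42)
for n in('top0','side0'):
    P=cloud(pickle.load(open(f'pics/{n}.pkl','rb')))
    for x,y in [(.2,.55),(.25,.5),(.3,.42),(.36,.3),(.44,.15)]:
        m=(abs(P[...,0]-x)<.1)&(abs(P[...,1]-y)<.1)&(P[...,2]<.5); print(n,x,y,np.nanmax(P[...,2][m],initial=-1).round(3))
E
```

```text
t 0.1 pos [0.2094 0.5884 0.2008] head 160.41 tilt 0.08 j [-1.33  0.44  0.02  1.57 -0.01  1.13 -0.08] F [0.3 1.  0.2] T [-0.01 -0.03  0.08] w 1.003 gf 0.0
units xyz [-9.07 -8.38  0.03] turn 29.6
top0 0.2 0.55 0.34
top0 0.25 0.5 0.34
top0 0.3 0.42 0.339
top0 0.36 0.3 0.068
top0 0.44 0.15 0.069
side0 0.2 0.55 0.5
side0 0.25 0.5 0.5
side0 0.3 0.42 0.338
side0 0.36 0.3 0.067
side0 0.44 0.15 0.067
```

```bash
python3 - <<'E'
from h import *
for n in('top0','side0'):
    P=cloud(pickle.load(open(f'pics/{n}.pkl','rb'))).reshape(-1,3)
    print(n)
    for x in np.arange(.1,.7,.05):
        print(round(x,2),[float(np.nanmax(P[(abs(P[:,0]-x)<.025)&(abs(P[:,1]-y)<.025)][:,2],initial=-1).round(2)) for y in np.arange(.1,.75,.05)])
E
```

```text
top0
0.1 [0.59, 0.6, -0.75, -0.83, -0.84, -0.83, -0.84, -0.83, -0.84, -0.84, -0.84, -0.84, -0.77]
0.15 [0.52, 0.6, -0.75, -0.84, -0.84, -0.84, -0.83, -0.84, 0.34, -0.84, -0.84, -0.83, -0.73]
0.2 [-0.84, -0.83, -0.84, -0.84, -0.84, -0.83, -0.83, -0.83, 0.34, 0.34, 0.08, 0.05, -0.67]
0.25 [0.01, 0.01, 0.01, 0.01, 0.01, 0.01, 0.01, 0.01, 0.31, 0.32, 0.09, 0.05, -0.57]
0.3 [0.01, 0.01, 0.01, 0.01, 0.01, 0.01, 0.01, 0.01, 0.01, 0.14, 0.14, 0.13, -1.0]
0.35 [0.01, 0.05, 0.05, 0.01, 0.01, 0.02, 0.01, 0.01, 0.01, 0.15, 0.14, 0.13, -1.0]
0.4 [0.01, 0.07, 0.01, 0.01, 0.01, 0.02, 0.01, 0.01, 0.01, 0.14, 0.14, -1.0, -0.84]
0.45 [0.01, 0.07, 0.01, 0.07, 0.07, 0.02, 0.01, 0.01, 0.01, 0.01, 0.02, 0.02, 0.02]
0.5 [0.01, 0.01, 0.01, 0.01, 0.01, 0.22, 0.24, 0.24, 0.22, 0.04, 0.03, 0.02, -0.84]
0.55 [0.01, 0.01, 0.01, 0.01, 0.23, 0.29, 0.3, 0.3, 0.29, 0.01, 0.01, 0.01, -1.0]
0.6 [0.01, 0.01, 0.08, 0.01, 0.27, 0.3, 0.31, 0.3, 0.3, -0.66, 0.06, 0.12, 0.12]
0.65 [0.01, 0.01, 0.08, 0.01, 0.28, 0.3, 0.31, 0.31, 0.31, 0.18, 0.01, 0.01, -1.0]
side0
0.1 [0.62, 0.66, 0.69, -1.0, -1.0, -1.0, -1.0, -1.0, -1.0, -1
[... 211 characters left out ...]
.0, 0.01, 0.01, 0.01, 0.66, 0.66, 0.66, 0.65, 0.62, 0.34]
0.3 [0.0, 0.0, 0.01, 0.01, 0.01, 0.02, 0.0, 0.01, 0.0, 0.14, 0.14, 0.14, -1.0]
0.35 [0.01, 0.05, 0.05, 0.0, 0.01, 0.02, 0.0, 0.01, 0.0, 0.14, 0.14, 0.14, -1.0]
0.4 [0.0, 0.07, 0.01, 0.03, 0.0, 0.02, 0.0, 0.0, 0.0, 0.14, 0.14, -1.0, -1.0]
0.45 [0.01, 0.07, 0.04, 0.07, 0.07, 0.02, 0.01, 0.0, 0.0, 0.02, 0.02, -1.0, -1.0]
0.5 [0.0, 0.01, 0.0, 0.0, 0.0, 0.02, 0.25, 0.24, 0.22, 0.04, 0.03, -1.0, -1.0]
0.55 [0.01, 0.0, -0.42, -0.45, 0.23, 0.29, 0.3, 0.29, 0.29, 0.0, 0.0, -1.0, -1.0]
0.6 [0.0, -1.0, -1.0, -0.45, 0.24, 0.3, 0.31, 0.3, 0.3, 0.21, 0.07, -1.0, -1.0]
0.65 [-1.0, -1.0, -1.0, -1.0, 0.26, 0.3, 0.31, 0.31, 0.31, 0.22, 0.0, -1.0, -1.0]
```

```bash
python3 -m creep '[[-0.4,-0.4,0,0,1],[-0.8,-0.75,0,0,1],[-0.8,-0.75,0,0,1],[-0.8,-0.75,0,0,1],[-0.8,-0.75,0,0,1],[-0.8,-0.75,0,0,1],[-0.8,-0.75,0,0,1],[-0.8,-0.75,0,0,1],[-0.8,-0.75,0,0,1],[-0.8,-0.75,0,0,1],[-0.8,-0.75,0,0,1],[-0.4,-0.4,0,0,1]]' && python3 -m creep '[[0,0,0,1,1],[0,0,0,1,1],[0,0,0,1,1],[0,0,0,1,1],[0,0,0,1,1],[0,0,0,1,1],[0,0,0,1,1],[0,0,0,1,1],[0,0,0,1,1],[0,0,0,1,1],[0,0,0,1,1],[0,0,0,1,1]]' && python3 -m creep '[[0,0,0,1,1],[0,0,0,1,1],[0,0,0,1,1],[0,0,0,1,1],[0,0,0,1,1],[0,0,0,1,1],[0,0,0,1,1],[0,0,0,1,1],[0,0,0,1,1],[0,0,0,1,1],[0,0,0,1,1],[0,0,0,1,1]]' && python3 -m creep '[[0,0,0,1,1],[0,0,0,1,1],[0,0,0,1,1],[0,0,0,1,1],[0,0,0,1,1],[0,0,0,0.6,1],[0,0,0,0,1]]'; python3 -c "
from h import *
plan(.439,.151,.067-.038,42)
im=grab('wrist','w1');print(im['position'],im['rotation'],im['camera_matrix'])"
```

```text
clock: 1.6
position: [0.4305, 0.1555, 0.2014]
ee_rot: [-0.539, -3.095, 0.001]
force: [-0.2, 0.3, 0.4]
width: 1.005
gripper_force: 0.0
clock: 3.1
position: [0.4296, 0.1579, 0.2013]
ee_rot: [-1.75, -2.609, 0.001]
force: [-0.1, -0.2, 0.1]
width: 0.999
gripper_force: 0.0
clock: 4.6
position: [0.4296, 0.1579, 0.2013]
ee_rot: [-2.66, -1.671, 0.001]
force: [0.4, 0.3, -1.1]
width: 1.001
gripper_force: 0.0
clock: 5.48
position: [0.4296, 0.158, 0.2013]
ee_rot: [2.933, 1.127, -0.001]
force: [-0.5, -0.2, -0.2]
width: 1.002
gripper_force: 0.0
t 5.47 pos [0.4296 0.158  0.2013] head 42.03 tilt 0.03 j [-0.91  0.16  0.51  1.99 -0.09  1.01 -1.19] F [-0.5 -0.2 -0.2] T [-0.11  0.11  0.03] w 1.002 gf 0.0
units xyz [0.06 0.29 4.31] turn 0.01
[0.47848907 0.20333875 0.38446875] [-0.23740719  0.10645098 -0.83311739] [[325.1922621    0.         281.35409106]
 [  0.         325.1922621  212.19647707]
 [  0.           0.           1.        ]]
```

View pics/w1.png

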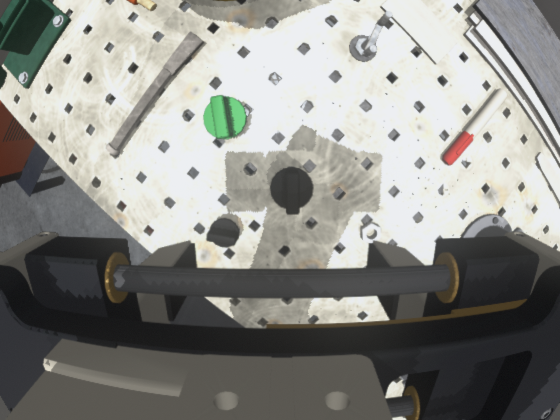

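The wrist view shows the black cartridge at (292,188) with its bar vertical in the picture, so it lines up with tool x. I'll measure the bar more precisely here.

```bash
cat >> h.py <<'E'
def fcloud(im):
    K=np.array(im['camera_matrix']);z=im['z_map'];v,u=np.mgrid[:z.shape[0],:z.shape[1]]
    a=(u-K[0,2])/K[0,0];b=(v-K[1,2])/K[1,1];r=np.hypot(a,b)+1e-9;t=np.tan(np.minimum(r,1.5))/r
    p=np.stack([a*t*z,-b*t*z,-z],-1)@R.from_rotvec(im['rotation']).as_matrix().T+np.array(im['position']); p[z==0]=np.nan; return p
E
python3 - <<'E'
from h import *
P=fcloud(pickle.load(open('pics/w1.pkl','rb')))
w=P[150:225,255:330].reshape(-1,3)
print('table z',np.nanmedian(w[w[:,2]<.02][:,2]))
t=w[w[:,2]>.02]; zt=np.nanpercentile(t[:,2],95); t=t[t[:,2]>.057]
c,s,a=cv2.minAreaRect((t[:,:2]*1e3).astype(np.float32)); print(zt,len(t),np.mean(t,0),c,s,a)
d=np.linalg.eigh(np.cov(t[:,:2].T))[1][:,1];print('ang',np.degrees(np.arctan2(d[1],d[0])))
plan(c[0]/1e3,c[1]/1e3,.029)
E
```

```text
table z -0.0003998131419722939
0.06314073885879082 593 [0.43879038 0.15275178 0.06216311] (438.5079040527344, 152.28128051757812) (43.852073669433594, 13.434004783630371) 42.20185470581055
ang -137.53457816039426
t 5.53 pos [0.4296 0.158  0.2014] head 42.07 tilt 0.02 j [-0.91  0.16  0.51  1.99 -0.09  1.01 -1.19] F [ 0.3 -0.2  0. ] T [-0.05  0.04 -0.02] w 0.999 gf 0.0
units xyz [0.07 0.26 4.31] turn None
```

```bash
python3 -m creep '[[0.07,0.27,0.6,0,1],[0,0,0.6,0,1],[0,0,0.6,0,1],[0,0,0.6,0,1],[0,0,0.6,0,1],[0,0,0.5,0,1],[0,0,0.4,0,1],[0,0,0.2,0,1],[0,0,0,0,0.5],[0,0,0,0,0.2],[0,0,0,0,0],[0,0,0,0,0]]' 40 && python3 -m creep '[[0,0,0,0,0],[0,0,0,0,0],[0,0,0,0,0]]' ; python3 -c "
from h import *
plan(.5647,-.1211,.15,80)"
```

```text
clock: 7.02
position: [0.4394, 0.1521, 0.0379]
ee_rot: [-2.933, -1.126, -0.001]
force: [0.2, 0.2, 0.2]
width: 0.615
gripper_force: 0.0
clock: 7.4
position: [0.4391, 0.1519, 0.0375]
ee_rot: [-2.933, -1.126, -0.0]
force: [0.2, -0.5, -0.4]
width: 0.288
gripper_force: 0.0
t 7.4 pos [0.4391 0.1519 0.0375] head 42.01 tilt 0.0 j [-0.77  0.42  0.42  2.16 -0.3   0.61 -0.97] F [ 0.2 -0.5 -0.4] T [-0.01  0.12  0.02] w 0.288 gf 0.0
units xyz [-2.24  7.17 -2.81] turn -9.5
```

```bash
python3 -m creep '[[0,0,0,0,0],[0,0,0,0,0],[0,0,0,0,0],[0,0,0,0,0],[0,0,-0.4,0,0],[0,0,-0.6,0,0],[0,0,-0.6,0,0],[0,0,-0.6,0,0],[0,0,-0.6,0,0],[0,0,0,0,0]]' ; python3 -c "
from h import *
plan(.5647,-.1211,.15,80)"
```

```text
clock: 8.65
position: [0.4402, 0.1524, 0.1509]
ee_rot: [-2.932, -1.126, -0.005]
force: [0.1, -0.5, 0.2]
width: 0.005
gripper_force: 0.0
t 8.65 pos [0.4402 0.1524 0.1509] head 42.02 tilt 0.18 j [-0.88  0.24  0.52  2.05 -0.15  0.89 -1.11] F [ 0.1 -0.5  0.2] T [-0.08  0.12 -0.  ] w 0.005 gf 0.0
units xyz [-2.26  7.16  0.02] turn -9.49
```

```bash
python3 -c "
from h import *
grab('wrist','w2');im=grab('top','top2')
cv2.imwrite('pics/c2.png',np.hstack([cv2.imread('pics/w2.png'),cv2.resize(im['pixels'][190:290,160:217],(239,420))]))"
```

```text
(no output)
```

View pics/c2.png

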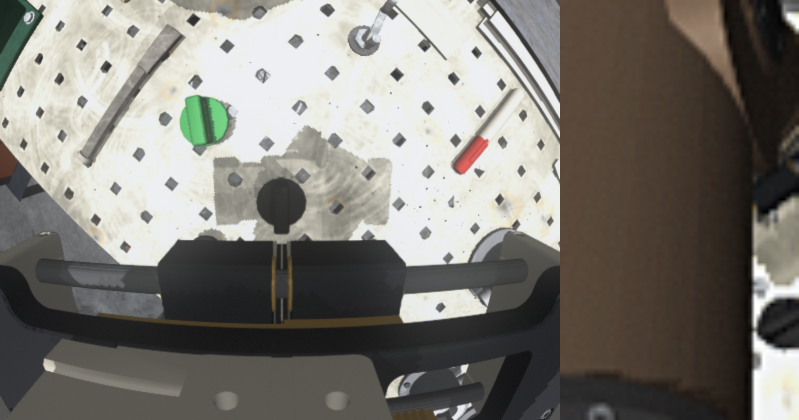

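The wrist view shows the cartridge still standing at (281,200) with the fingers shut above it, so the grasp failed. I'll re-measure, go back down and check the grip before lifting.

```bash
cat > m.py <<'E'
from h import *
import sys
def bar(f,u0,u1,v0,v1,lo=.057,hi=.075):
    P=fcloud(pickle.load(open(f'pics/{f}.pkl','rb')))
    w=P[v0:v1,u0:u1].reshape(-1,3); t=w[(w[:,2]>lo)&(w[:,2]<hi)]
    c,s,a=cv2.minAreaRect((t[:,:2]*1e3).astype(np.float32)); print(len(t),np.nanpercentile(t[:,2],95),c,s,a)
    return c[0]/1e3,c[1]/1e3
E
python3 - <<'E'
from m import *
c=bar('w2',240,330,160,240,.05); plan(*c,.037,42)
E
```

```text
828 0.06356569868609625 (437.90191650390625, 152.4264678955078) (44.440269470214844, 14.14221477508545) 42.298160552978516
t 8.75 pos [0.4389 0.152  0.1492] head 42.02 tilt 0.02 j [-0.87  0.24  0.52  2.05 -0.15  0.89 -1.11] F [0.4 0.2 0.1] T [-0.12  0.14 -0.02] w 0.003 gf 0.0
units xyz [-0.01 -0.02  2.8 ] turn 0.01
```

```bash
python3 -m creep '[[0,0,0,0,1],[0,0,0,0,1],[0,0,0,0,1],[0,0,0.3,0,1],[0,0,0.6,0,0.8],[0,0,0.6,0,0.6],[0,0,0.6,0,0.4],[0,0,0.5,0,0.4],[0,0,0.22,0,0.4],[0,0,0,0,0.4],[0,0,0,0,0],[0,0,0,0,0]]' 40; python3 -m creep '[[0,0,0,0,0],[0,0,0,0,0],[0,0,0,0,0],[0,0,0,0,0]]' 40;  python3 -c "
from h import *
plan(.4379,.1524,.036,80)"
```

```text
clock: 10.25
position: [0.4396, 0.1521, 0.0373]
ee_rot: [-2.933, -1.126, -0.002]
force: [-0.0, 0.2, -0.4]
width: 0.232
gripper_force: 0.0
clock: 10.75
position: [0.4401, 0.1531, 0.038]
ee_rot: [-2.931, -1.126, -0.004]
force: [-2.2, 0.9, 14.8]
width: 0.003
gripper_force: 9.0
t 10.75 pos [0.4401 0.1531 0.038 ] head 42.04 tilt 0.17 j [-0.78  0.42  0.43  2.16 -0.31  0.61 -0.97] F [-2.2  0.9 14.8] T [ 0.24  0.81 -0.02] w 0.003 gf 9.0
units xyz [-0.05 -0.02  0.05] turn -9.49
```

```bash
python3 -c "
from h import *
a=grab('wrist','w3')['pixels'];im=grab('side','s3')
cv2.imwrite('pics/c3.png',np.hstack([a[:,100:460],cv2.resize(im['pixels'][180:320,250:390],(420,420),interpolation=2)]))"
```

```text
(no output)
```

View pics/c3.png

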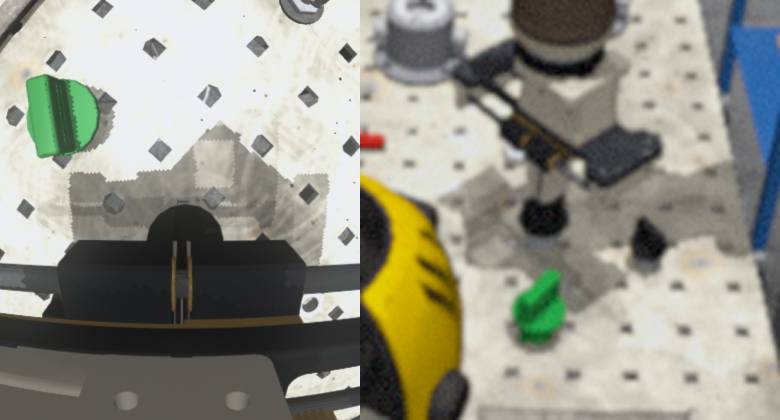

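```bash
python3 - <<'E'
from h import *
im=pickle.load(open('pics/s3.pkl','rb'));P=cloud(im)
w=P.reshape(-1,3); c=np.array([.44,.153]); e=np.array([np.cos(.733),np.sin(.733)]);n=np.array([e[1],-e[0]])
for lo in np.arange(.02,.13,.01):
    m=(w[:,2]>lo)&(w[:,2]<=lo+.01)&(np.hypot(*(w[:,:2]-c).T)<.06)
    q=w[m][:,:2]-c
    if len(q): print(round(lo,2),len(q),'x',(q@e).min().round(3),(q@e).max().round(3),'y',(q@n).min().round(3),(q@n).max().round(3))
cr=im['pixels'][215:275,280:345]; cv2.imwrite('pics/c4.png',cv2.resize(cr,(650,600),interpolation=2))
E
```

```text
0.02 8 x 0.001 0.02 y -0.015 0.009
0.03 99 x -0.024 0.021 y -0.023 0.022
0.04 35 x -0.02 0.023 y -0.006 0.008
0.05 37 x -0.018 0.021 y -0.008 0.009
0.06 26 x 0.007 0.02 y -0.007 0.01
0.07 23 x -0.005 0.013 y -0.017 0.015
0.08 41 x -0.01 0.011 y -0.02 0.018
0.09 37 x -0.008 0.011 y -0.02 0.018
0.1 19 x -0.009 0.012 y -0.02 0.006
0.11 4 x 0.005 0.009 y -0.019 -0.016
0.12 4 x -0.003 0.004 y -0.032 -0.028
```

View pics/c4.png

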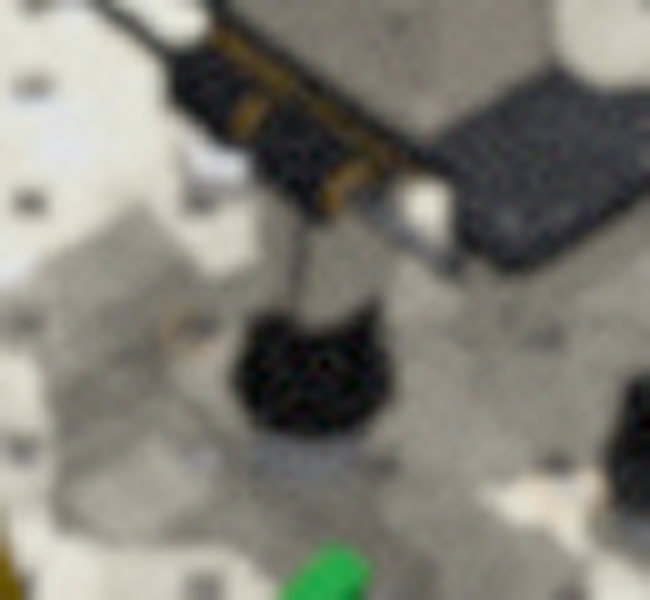

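The crop shows the fingers apparently shut on top of the bar, with their tips at about the bar's top (300,310). I'll lift a little and measure the tip height against the reported TCP.

```bash
python3 -m creep '[[0,0,-0.3,0,0],[0,0,-0.6,0,0],[0,0,-0.6,0,0.3],[0,0,0,0,0.3],[0,0,0,0,0.3],[0,0,0,0,0.3]]' 40;  python3 - <<'E'
from h import *
plan(.4379,.1524,.036)
im=grab('side','s4');P=cloud(im);w=P.reshape(-1,3);s=readout.observe()['position'];c=s[:2]; e=np.array([np.cos(.733),np.sin(.733)]);n=np.array([e[1],-e[0]])
for lo in np.arange(.03,.18,.006):
    m=(w[:,2]>lo)&(w[:,2]<=lo+.006)&(np.hypot(*(w[:,:2]-c).T)<.07)
    q=w[m][:,:2]-c
    if len(q): print(round(lo,3),len(q),'x',(q@e).min().round(3),(q@e).max().round(3),'y',(q@n).min().round(3),(q@n).max().round(3),im['pixels'].reshape(-1,3)[m].mean(0).round())
cr=im['pixels'][195:275,275:355]; cv2.imwrite('pics/c5.png',cv2.resize(cr,(600,600),interpolation=2))
E
```

```text
clock: 11.6
position: [0.4386, 0.1517, 0.0961]
ee_rot: [2.933, 1.126, -0.002]
force: [-0.5, 0.2, -0.5]
width: 0.293
gripper_force: 0.0
t 11.6 pos [0.4386 0.1517 0.0961] head 42.01 tilt 0.08 j [-0.84  0.33  0.5   2.11 -0.22  0.76 -1.04] F [-0.5  0.2 -0.5] T [-0.14  0.1  -0.  ] w 0.293 gf 0.0
units xyz [ 0.   -0.02  1.5 ] turn None
0.03 74 x -0.023 0.023 y -0.024 0.022 [42. 44. 44.]
0.036 33 x -0.019 0.022 y -0.023 0.011 [26. 26. 25.]
0.042 25 x -0.019 0.024 y -0.009 0.003 [20. 19. 19.]
0.048 18 x -0.017 0.022 y -0.009 0.004 [21. 21. 20.]
0.054 24 x -0.019 0.023 y -0.009 0.006 [28. 27. 29.]
0.06 62 x -0.022 0.023 y -0.009 0.007 [43. 46. 46.]
0.066 4 x -0.018 0.01 y -0.007 -0.002 [38. 45. 42.]
0.12 7 x -0.011 0.01 y -0.017 0.018 [138. 148. 153.]
0.126 24 x -0.009 0.011 y -0.025 0.023 [ 96. 105. 108.]
0.132 26 x -0.012 0.011 y -0.031 0.028 [104. 113. 116.]
0.138 30 x -0.011 0.012 y -0.033 0.031 [107. 115. 119.]
0.144 36 x -0.011 0.012 y -0.033 0.032 [ 96. 104. 108.]
0.15 26 x -0.01 0.011 y -0.033 0.03 [ 99. 108. 112.]
0.156 28 x -0.003 0.012 y -0.033 0.033 [104. 114. 118.]
0.162 23 x 0.0 0.011 y -0.034 0.031 [101. 110. 114.]
0.168 20 x -0.01 0.012 y -0.033 0.03 [100. 110. 114.]
0.174 7 x -0.012 0.012 y -0.034 0.026 [ 90. 100. 104.]
```

View pics/c5.png

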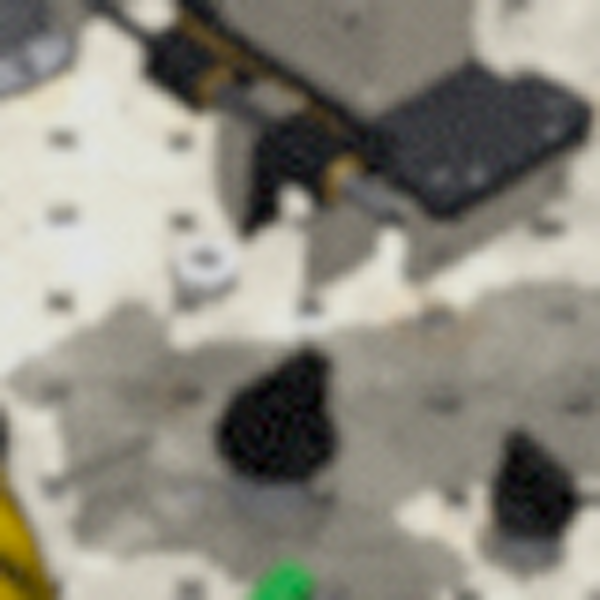

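The fingertips are at z≈0.121 while the reported TCP is 0.096, so the real tips are about 25 mm above the reported TCP. The contact at 0.038 against the bar top at 0.0625 gives the same offset. I'll go down to a reported 0.013, which puts the tips at about 38 mm, above the flange.

```bash
python3 -c "
from cell import arm;print(arm.tcp_to_grasp)"; python3 -m creep '[[0,0,0,0,0.5],[0,0,0.5,0,0.5],[0,0,0.6,0,0.5],[0,0,0.5,0,0.5],[0,0,0.3,0,0.5],[0,0,0.18,0,0.5],[0,0,0,0,0.4],[0,0,0,0,0],[0,0,0,0,0],[0,0,0,0,0],[0,0,0,0,0],[0,0,0,0,0]]' 40; python3 -m creep '[[0,0,0,0,0],[0,0,0,0,0]]' 40
```

```text
-0.0188
clock: 13.15
position: [0.4394, 0.1521, 0.0139]
ee_rot: [-2.933, -1.126, -0.001]
force: [-1.0, -0.3, 6.3]
width: 0.149
gripper_force: 40.0
clock: 13.4
position: [0.4395, 0.1521, 0.0139]
ee_rot: [-2.933, -1.126, -0.001]
force: [-0.5, -0.4, 6.5]
width: 0.147
gripper_force: 40.0
```

```bash
python3 -m creep '[[0,0,-0.3,0,0],[0,0,-0.6,0,0],[0,0,-0.6,0,0],[0,0,-0.6,0,0],[0,0,-0.6,0,0],[0,0,-0.2,0,0],[0,0,0,0,0]]' 40; python3 - <<'E'
from h import *
plan(.5647,-.1211,.129,80)
im=grab('side','s5');w=cloud(im).reshape(-1,3);s=readout.observe()['position']
m=(np.hypot(*(w[:,:2]-s[:2]).T)<.03)&(w[:,2]>.03); print(np.percentile(w[m][:,2],[0,2,10]))
E
```

```text
clock: 14.28
position: [0.4391, 0.1521, 0.1297]
ee_rot: [-2.932, -1.126, -0.001]
force: [-0.5, 0.2, -2.1]
width: 0.153
gripper_force: 40.0
t 14.28 pos [0.4391 0.1521 0.1297] head 42.02 tilt 0.04 j [-0.88  0.27  0.53  2.07 -0.18  0.84 -1.08] F [-0.5  0.2 -2.1] T [-0.11  0.13  0.03] w 0.153 gf 40.0
units xyz [-2.24  7.17  0.02] turn -9.49
[0.11793501 0.12698975 0.14971037]
```

```bash
python3 -m creep '[[-0.2,0.3,0,0,0],[-0.4,0.7,0,0,0],[-0.4,0.8,0,0,0],[-0.4,0.8,0,0,0],[-0.4,0.8,0,0,0],[-0.3,0.7,0,0,0],[-0.14,0.5,0,0,0],[0,0.2,0,0,0],[0,0,0,0,0]]' 40; python3 - <<'E'
from h import *
plan(.5647,-.1211,.129,80)
im=grab('wrist','w5');P=fcloud(im)
m=(np.hypot(P[...,0]-.5647,P[...,1]+.1211)<.05)&(P[...,2]>.05)&(P[...,2]<.08)
v,u=np.where(m);print(u.min(),u.max(),v.min(),v.max())
t=P[m];t=t[t[:,2]>.064];c,s,a=cv2.minAreaRect((t[:,:2]*1e3).astype(np.float32));print(c,s,np.median(t[:,2]))
c,r=cv2.minEnclosingCircle((t[:,:2]*1e3).astype(np.float32)); print(c,r)
cr=im['pixels'][max(v.min()-30,0):v.max()+30,max(u.min()-30,0):u.max()+30]; cv2.imwrite('pics/c6.png',cv2.resize(cr,None,fx=4,fy=4,interpolation=2)[:600,:800])
E
```

```text
clock: 15.45
position: [0.5008, -0.0511, 0.129]
ee_rot: [-2.933, -1.125, 0.001]
force: [-0.1, 0.7, -1.9]
width: 0.148
gripper_force: 40.0
t 15.45 pos [ 0.5008 -0.0511  0.129 ] head 41.96 tilt 0.05 j [-0.46  0.35  0.59  1.99 -0.25  0.87 -0.58] F [-0.1  0.7 -1.9] T [-0.08  0.09  0.02] w 0.148 gf 40.0
units xyz [ 0.02  2.37 -0.  ] turn -9.51
349 435 168 247
(568.5479125976562, -115.47189331054688) (61.901851654052734, 72.40445709228516) 0.06918396067273178
(563.5637817382812, -118.95004272460938) 37.109230041503906
```

View pics/c6.png

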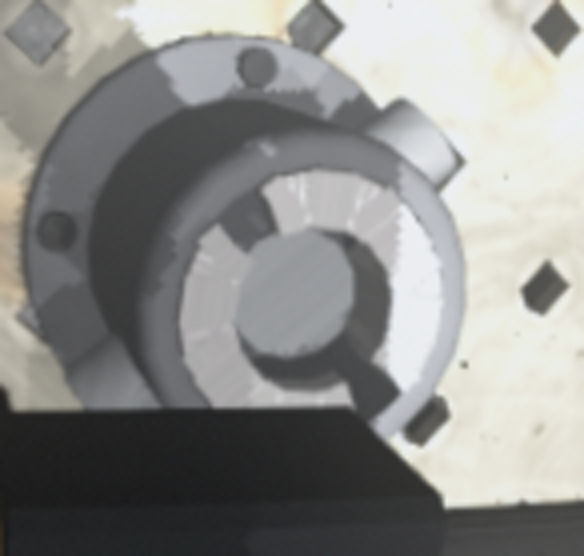

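The wrist crop shows the bayonet ring with its slots at about (245,210) and (372,385). I'll measure the slot angle and the ring centre from depth.

```bash
python3 - <<'E'
from h import *
from scipy.optimize import least_squares
P=fcloud(pickle.load(open('pics/w5.pkl','rb')))
m=(np.hypot(P[...,0]-.564,P[...,1]+.12)<.05)&(P[...,2]>.065)&(P[...,2]<.075)
t=P[m]
for c0 in [np.array([.5640,-.1200])]:
    for it in range(4): # fit outer/inner edges per angle
        d=t[:,:2]-c0;r=np.hypot(*d.T);a=np.degrees(np.arctan2(d[:,1],d[:,0]))%360
        E=[];I=[]
        for k in range(0,360,6):
            q=(a>=k)&(a<k+6)
            if q.sum()>5:
                i=np.where(q)[0];j=i[r[i].argmax()];E.append(t[j,:2]);
                j=i[r[i].argmin()]
                if r[j]<.020:I.append(t[j,:2])
        E=np.array(E);I=np.array(I)
        fo=least_squares(lambda p:np.hypot(*(E-p[:2]).T)-p[2],[*c0,.036],loss='soft_l1',f_scale=.001).x
        fi=least_squares(lambda p:np.hypot(*(I-p[:2]).T)-p[2],[*c0,.017],loss='soft_l1',f_scale=.001).x
        c0=(fi[:2]+fo[:2])/2
    print('outer',fo,len(E),'inner',fi,len(I))
d=t[:,:2]-c0;r=np.hypot(*d.T);a=np.degrees(np.arctan2(d[:,1],d[:,0]))%360
q=(r>.019)&(r<.025); h=np.histogram(a[q],np.arange(0,361,4))[0]; print(list(zip(range(0,360,4),h.tolist())))
K=pickle.load(open('pics/w5.pkl','rb'));im=K;Km=im['camera_matrix']
def ray(u,v):
    a=(u-Km[0,2])/Km[0,0];b=(v-Km[1,2])/Km[1,1];rr=np.hypot(a,b);s=np.sin(rr)/rr
    d=R.from_rotvec(im['rotation']).apply([a*s,-b*s,-np.cos(rr)]);o=np.array(im['position']);return (o+d*(.07-o[2])/d[2])[:2]
p,q=ray(319+248/4,138+212/4),ray(319+375/4,138+385/4);print(p,q,np.degrees(np.arctan2(*(p-q)[::-1])))
E
```

```text
outer [ 0.56522632 -0.11730505  0.03504906] 60 inner [ 0.56361079 -0.11878094  0.01716643] 53
[(0, 13), (4, 11), (8, 14), (12, 14), (16, 11), (20, 12), (24, 13), (28, 16), (32, 12), (36, 11), (40, 15), (44, 12), (48, 14), (52, 13), (56, 11), (60, 16), (64, 13), (68, 18), (72, 0), (76, 0), (80, 0), (84, 0), (88, 0), (92, 0), (96, 8), (100, 16), (104, 15), (108, 13), (112, 14), (116, 13), (120, 16), (124, 14), (128, 10), (132, 14), (136, 13), (140, 14), (144, 12), (148, 13), (152, 15), (156, 8), (160, 17), (164, 14), (168, 11), (172, 12), (176, 10), (180, 17), (184, 9), (188, 12), (192, 11), (196, 11), (200, 8), (204, 3), (208, 9), (212, 2), (216, 5), (220, 3), (224, 4), (228, 7), (232, 3), (236, 6), (240, 6), (244, 9), (248, 5), (252, 0), (256, 0), (260, 0), (264, 0), (268, 0), (272, 10), (276, 12), (280, 11), (284, 12), (288, 13), (292, 11), (296, 12), (300, 12), (304, 13), (308, 12), (312, 9), (316, 15), (320, 11), (324, 10), (328, 13), (332, 11), (336, 13), (340, 12), (344, 11), (348, 12), (352, 12), (356, 12)]
[ 0.5678778  -0.09398589] [ 0.56195286 -0.14128913] 82.8606326574358
```

```bash
python3 -m creep '[[0.05,0.3,0,0,0],[0,0.6,0,0,0],[0,0.6,0,0,0],[0,0.5,0,0,0],[0,0.3,0,0,0],[0,0,0,-1,0],[0,0,0,-1,0],[0,0,0,-1,0],[0,0,0,-1,0],[0,0,0,-1,0],[0,0,0,-1,0],[0,0,0,-1,0]]' 40; python3 -m creep '[[0,0,0.3,-1,0],[0,0,0.3,-1,0],[0,0,0.2,-1,0],[0,0,0,-0.25,0],[0,0,0,0,0]]'; python3 - <<'E'
from h import *
plan(.5637,-.1180,.0139+.072,83)
im=grab('side','s6');w=cloud(im).reshape(-1,3);s=readout.observe()['position']
cv2.imwrite('pics/c7.png',cv2.resize(im['pixels'][120:230,210:330],(650,600),interpolation=2))
E
```

```text
clock: 17.0
position: [0.5642, -0.1172, 0.1295]
ee_rot: [-2.57, -1.806, -0.0]
force: [0.1, -0.5, -2.2]
width: 0.149
gripper_force: 40.0
clock: 17.62
position: [0.5644, -0.1176, 0.0978]
ee_rot: [2.353, 2.081, 0.0]
force: [-0.4, -0.0, -2.0]
width: 0.152
gripper_force: 40.0
t 17.62 pos [ 0.5644 -0.1176  0.0978] head 82.97 tilt 0.02 j [-0.15  0.48  0.37  1.84 -0.22  0.87  0.2 ] F [-0.4 -0.  -2. ] T [-0.12  0.1   0.02] w 0.152 gf 40.0
units xyz [-0.01 -0.02  0.3 ] turn -0.01
```

View pics/c7.png

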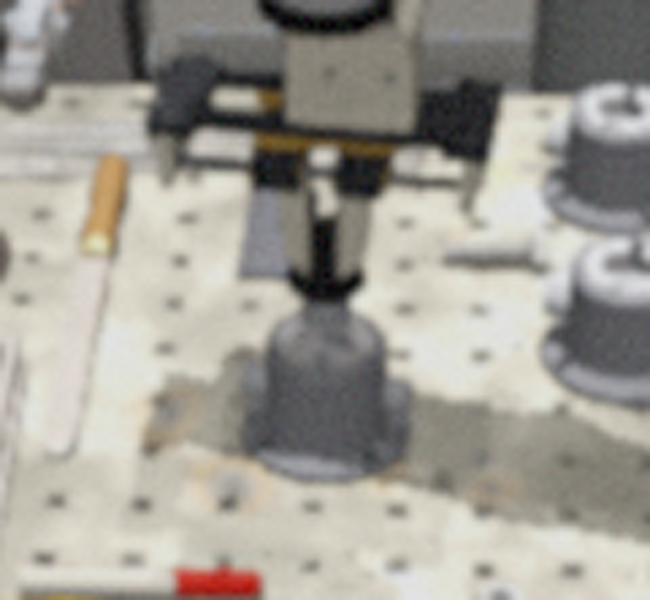

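The held cartridge is upright above the mouth and looks centred. I'll lower it gently.

```bash
python3 -m creep '[[0,0,0.2,0,0],[0,0,0.1,0,0],[0,0,0.05,0,0],[0,0,0.05,0,0],[0,0,0,0,0]]'; python3 -m creep '[[0,0,0.05,0,0],[0,0,0.05,0,0],[0,0,0.05,0,0],[0,0,0.05,0,0],[0,0,0,0,0]]'; python3 -c "
from h import *
plan(.5637,-.1180,.0139+.056,83)"
```

```text
clock: 18.3
position: [0.5641, -0.1177, 0.0814]
ee_rot: [-2.353, -2.082, 0.0]
force: [-1.0, 0.0, -2.1]
width: 0.15
gripper_force: 40.0
clock: 18.92
position: [0.5641, -0.1177, 0.0733]
ee_rot: [-2.353, -2.082, 0.0]
force: [-0.5, 0.9, -1.7]
width: 0.15
gripper_force: 40.0
t 18.93 pos [ 0.5641 -0.1177  0.0733] head 83.01 tilt 0.01 j [-0.14  0.51  0.36  1.86 -0.24  0.82  0.22] F [-0.5  0.9 -1.7] T [-0.09  0.09  0.02] w 0.15 gf 40.0
units xyz [-0.01 -0.01  0.09] turn 0.0
```

Height is 59 mm with no contact force, so the pins are already in the slots. I'll push on against the spring.

```bash
python3 -m creep '[[0,0,0.05,0,0],[0,0,0.05,0,0],[0,0,0.05,0,0],[0,0,0.05,0,0],[0,0,0.05,0,0],[0,0,0,0,0]]'; python3 -m creep '[[0,0,0.04,0,0],[0,0,0.04,0,0],[0,0,0.03,0,0],[0,0,0,0,0]]'; python3 -c "
from h import *
plan(.5637,-.1180,.0139+.0445,83)"
```

```text
clock: 19.68
position: [0.5642, -0.1178, 0.0636]
ee_rot: [2.353, 2.082, 0.0]
force: [-1.8, 0.4, 5.3]
width: 0.151
gripper_force: 40.0
clock: 20.18
position: [0.5642, -0.1178, 0.0595]
ee_rot: [2.353, 2.082, 0.001]
force: [-3.0, -0.0, 7.8]
width: 0.148
gripper_force: 40.0
t 20.18 pos [ 0.5642 -0.1178  0.0595] head 83.01 tilt 0.02 j [-0.13  0.53  0.35  1.87 -0.24  0.79  0.22] F [-3.  -0.   7.8] T [0.11 0.68 0.01] w 0.148 gf 40.0
units xyz [-0.01 -0.01  0.03] turn 0.0
```

```bash
python3 -m creep '[[0,-0.01,0.03,0,0],[0,0,0.015,0,0],[0,0,0,0.5,0],[0,0,0,1,0],[0,0,0,1,0]]'; python3 -c "
from h import *
plan(.5637,-.1180,.0139+.0445,-7)";  python3 -m creep '[[0,0,0,1,0],[0,0,0,1,0],[0,0,0,1,0],[0,0,0,1,0],[0,0,0,1,0]]';python3 -c "
from h import *
plan(.5637,-.1180,.0139+.0445,-7)"
```

```text
clock: 20.8
position: [0.5648, -0.1179, 0.0581]
ee_rot: [2.526, 1.865, 0.003]
force: [-1.5, 0.9, 8.2]
width: 0.152
gripper_force: 40.0
t 20.8 pos [ 0.5648 -0.1179  0.0581] head 72.88 tilt 0.13 j [-0.17  0.53  0.4   1.88 -0.28  0.79  0.08] F [-1.5  0.9  8.2] T [-0.06  0.19  0.01] w 0.152 gf 40.0
units xyz [-0.01 -0.03 -0.01] turn 19.97
clock: 21.42
position: [0.5653, -0.1181, 0.0583]
ee_rot: [2.811, 1.398, 0.004]
force: [0.7, 1.1, 7.8]
width: 0.148
gripper_force: 40.0
t 21.43 pos [ 0.5653 -0.1181  0.0583] head 52.89 tilt 0.18 j [-0.23  0.55  0.49  1.88 -0.35  0.8  -0.2 ] F [0.7 1.1 7.8] T [-0.1   0.08  0.  ] w 0.148 gf 40.0
units xyz [-0.02 -0.03 -0.  ] turn 14.97
```

```bash
python3 -m creep '[[0,0,0,1,0],[0,0,0,1,0],[0,0,0,1,0],[0,0,0,1,0],[0,0,0,1,0],[0,0,0,1,0],[0,0,0,1,0],[0,0,0,1,0],[0,0,0,1,0],[0,0,0,1,0],[0,0,0,1,0],[0,0,0,1,0]]';python3 -c "
from h import *
plan(.5637,-.1180,.0139+.0445,-7)"; python3 -m creep '[[0,0,0,0.8,0],[0,0,0,0.8,0],[0,0,0,0.7,0],[0,0,0,0,0]]'; python3 -c "
from h import *
plan(.5637,-.1180,.0139+.0445,-7)"
```

```text
clock: 22.92
position: [0.5653, -0.1183, 0.0583]
ee_rot: [3.138, 0.134, 0.005]
force: [0.6, -0.7, 8.6]
width: 0.145
gripper_force: 40.0
t 22.93 pos [ 0.5653 -0.1183  0.0583] head 4.89 tilt 0.18 j [-0.38  0.6   0.73  1.89 -0.53  0.84 -0.86] F [ 0.6 -0.7  8.6] T [-0.14  0.06  0.04] w 0.145 gf 40.0
units xyz [-0.04 -0.01 -0.  ] turn 2.97
clock: 23.42
position: [0.5653, -0.1183, 0.0583]
ee_rot: [3.139, -0.116, 0.005]
force: [0.2, -0.5, 8.0]
width: 0.146
gripper_force: 40.0
t 23.43 pos [ 0.5653 -0.1183  0.0583] head -4.23 tilt 0.18 j [-0.41  0.62  0.77  1.89 -0.57  0.86 -0.99] F [ 0.2 -0.5  8. ] T [-0.08  0.08 -0.05] w 0.146 gf 40.0
units xyz [-0.04 -0.   -0.  ] turn 0.69
```

```bash
python3 -m creep '[[0,0,0,0.4,0],[0,0,0,0.3,0],[0,0,0,0,0]]'; python3 -c "
from h import *
plan(.5637,-.1180,.0139+.05,-7)"; python3 -m creep '[[0,0,-0.04,0,0],[0,0,-0.04,0,0],[0,0,-0.04,0,0],[0,0,0,0,0]]'; python3 -c "
from h import *
plan(.5637,-.1180,.0139+.05,-7)"
```

```text
clock: 23.8
position: [0.5653, -0.1183, 0.0583]
ee_rot: [3.135, -0.192, 0.005]
force: [0.8, -0.8, 8.2]
width: 0.15
gripper_force: 40.0
t 23.8 pos [ 0.5653 -0.1183  0.0583] head -6.99 tilt 0.18 j [-0.42  0.62  0.79  1.89 -0.58  0.86 -1.03] F [ 0.8 -0.8  8.2] T [-0.13  0.12  0.06] w 0.15 gf 40.0
units xyz [-0.04 -0.   -0.14] turn 0.0
clock: 24.3
position: [0.565, -0.1186, 0.0628]
ee_rot: [3.135, -0.192, 0.004]
force: [3.7, -2.2, 6.5]
width: 0.151
gripper_force: 40.0
t 24.3 pos [ 0.565  -0.1186  0.0628] head -7.01 tilt 0.16 j [-0.42  0.62  0.79  1.89 -0.57  0.87 -1.03] F [ 3.7 -2.2  6.5] T [-0.63 -0.53 -0.11] w 0.151 gf 40.0
units xyz [-0.03 -0.01 -0.03] turn -0.0
```

```bash
python3 -m creep '[[0,0,-0.03,0,0],[0,0,-0.02,0,0],[0,0,0,0,0]]'; python3 -c "
from h import *
plan(.5637,-.1180,.0139+.05,-7)"; python3 -m creep '[[0,0,0,-0.8,0],[0,0,0,-0.8,0],[0,0,0,0,0]]'; python3 -c "
from h import *
plan(.5637,-.1180,.0139+.05,-7)"
```

```text
clock: 24.68
position: [0.5646, -0.1186, 0.0641]
ee_rot: [3.134, -0.192, 0.003]
force: [5.6, -5.4, -2.6]
width: 0.149
gripper_force: 40.0
t 24.68 pos [ 0.5646 -0.1186  0.0641] head -7.0 tilt 0.14 j [-0.42  0.62  0.8   1.89 -0.57  0.87 -1.03] F [ 5.6 -5.4 -2.6] T [-1.09 -1.17 -0.07] w 0.149 gf 40.0
units xyz [-0.03 -0.01  0.  ] turn -0.0
clock: 25.05
position: [0.5644, -0.1195, 0.0641]
ee_rot: [3.139, -0.019, 0.003]
force: [5.6, -6.5, -3.7]
width: 0.151
gripper_force: 40.6
t 25.05 pos [ 0.5644 -0.1195  0.0641] head -0.68 tilt 0.17 j [-0.4   0.61  0.76  1.89 -0.54  0.86 -0.94] F [ 5.6 -6.5 -3.7] T [-1.61 -1.14 -0.77] w 0.151 gf 40.6
units xyz [-0.02 -0.04  0.  ] turn 1.58
```

The pins are in the notches: height is 50.2 mm, and both pulling up and turning back meet resistance. I'll relax and release.

```bash
python3 -m creep '[[0,0,0.01,0.8,0],[0,0,0,0.4,0],[0,0,0,0,0],[0,0,0,0,0.3],[0,0,0,0,0.5],[0,0,0,0,0.5],[0,0,0,0,0.5],[0,0,0,0,0.5],[0,0,-0.3,0,0.5],[0,0,-0.6,0,0.5],[0,0,-0.6,0,0.5],[0,0,-0.6,0,0.5]]'; python3 -m creep '[[0,0,-0.6,0,0.5],[0,0,-0.6,0,0.5],[-0.4,0,-0.6,0,0.5],[-0.8,0,0,0,0.5],[-0.8,0,0,0,0.5],[0,0,0,0,0.5]]'; python3 - <<'E'
from h import *
plan(.5637,-.1180,.2)
im=grab('side','s8')
a=im['pixels'][120:230,210:330]; w=grab('wrist','w8');P=fcloud(w)
m=(np.hypot(P[...,0]-.564,P[...,1]+.119)<.03)&(P[...,2]>.09)&(P[...,2]<.13);t=P[m]
print(m.sum());t=t[t[:,2]>.106];c=cv2.minAreaRect((t[:,:2]*1e3).astype(np.float32));print(c,np.percentile(t[:,2],[10,50,90]))
cv2.imwrite('pics/c9.png',np.hstack([cv2.resize(a,(360,420)),w['pixels'][:,60:500]]))
E
```

```text
clock: 26.55
position: [0.5638, -0.1179, 0.1493]
ee_rot: [3.138, -0.148, 0.001]
force: [1.3, 0.2, -0.9]
width: 0.504
gripper_force: 0.0
clock: 27.3
position: [0.4822, -0.1102, 0.2204]
ee_rot: [-3.136, 0.149, -0.0]
force: [1.2, -0.9, 0.8]
width: 0.498
gripper_force: 0.0
t 27.3 pos [ 0.4822 -0.1102  0.2204] head -5.45 tilt 0.14 j [-0.67  0.28  1.01  1.91 -0.27  1.1  -1.22] F [ 1.2 -0.9  0.8] T [-0.03  0.11 -0.04] w 0.498 gf 0.0
units xyz [2.05 0.   0.51] turn None
744
((562.5971069335938, -118.55603790283203), (13.444392204284668, 42.59345245361328), 84.50873565673828) [0.11115373 0.11228696 0.11329633]
```

View pics/c9.png

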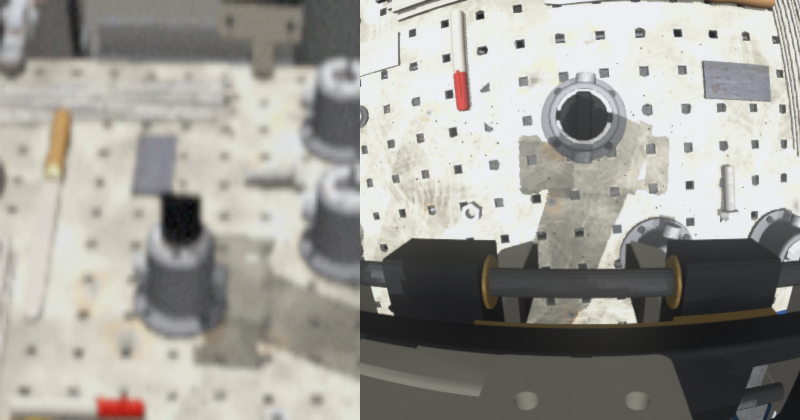

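The cartridge sits in the housing at (584,118), with its top at z=0.1123 (expected 0.1125) and its bar at -5.5°, about 88° from the slots. It is locked and the robot is clear, so I'm handing in.

```bash
python3 -c "
from cell import sign_off;print(sign_off())"
```

```text
the job is handed in; nothing more can be done
None
```

The cartridge is locked in the leftmost housing with its pins up in the notches, and the job was handed in at about 27 s of the 72 s allowed; highest wrist force I read was about 15 N, while two early grasp tries closed above or on the grip bar because the real fingertips sit about 25 mm higher than the reported TCP.

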